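# Clamp the soup pot's lid and set the hot plate to heat 5

## Robot

A 6-joint arm with a two-finger parallel gripper is mounted at the origin on the work surface. World frame = base frame: x ahead of the robot, y to its left, z up, the work surface at z = 0. Lengths are in mm, angles in rad, forces in N, time in s.
With the tool pointing down it reaches from about 275 to 825 mm from the base axis. Payload 4.9 kg.
Tool frame: the origin (TCP) lies at the very end of the fingers, on their centre line; the grasp point (between the pads) lies 19 mm behind it; z points along the fingers, y is the line along which they close (so a half turn about z gives the same grasp; the last joint's range is limited). The gripper opens to 85 mm and grips with 20 to 120 N. Pads are 22 mm wide; open, the fingers measure 114 mm over their backs; the gripper's body (76 mm by 85 mm) begins 54 mm behind the grasp point. The pads swing forward as they close: fully open they stand 13 mm farther back than shut.
Start: joints at [1.01, 0.326, -0.193, 1.052, 0, 1.437], TCP at [227.675, 500.682, 202.581] pointing down, gripper open.
Joint ranges: [-2.65, 2.65], [-0.97, 1.79], [-1.3, 1.35], [-1.93, 2.1], [-1.47, 1.37], [-3.14, 3.14]. Speed limits (rad/s): [2.57, 2.57, 3.14, 3.14, 3.14, 3.14].

## Interface

Orientations are given as [roll, pitch, yaw] about the fixed x, y, z axes, in that order (R = Rz(yaw) Ry(pitch) Rx(roll)).
In Python, from bench import bot, solve_ik, imaging gives the robot as it stands. Calls block until the motion is done:
- bot.move_ptp(position, orientation): joint-space move of the TCP to a pose.
- bot.movel(position, rot=None, max_speed=150, threshold=None): straight line of the TCP; rot=None keeps the orientation; max_speed is the mean speed in mm/s. With threshold (N) it stops when the force on the tool has changed by that much, and returns True; else False.
- bot.move_j(angles): joint-space move.
- bot.grip(opening, effort=None): opening from 0.0 (shut) to 1.0 (fully open); effort is the grip in N (None keeps the last); returns when the fingers have stopped.
- bot.dwell(seconds).
- solve_ik(position, orientation): joint angles nearest the present ones, or None.
- bot.get_state(): the state.
- imaging.capture(name): name is "scene" or "top" or "wrist"; returns the picture (480x640x3 uint8, blue, green, red); there is no depth.
- imaging.camera_model(name): a dict with "K" (3x3 intrinsics, pixels), "position" and "rotation" of the camera in the world. Camera axes: x right, y up, looking along -z (the intrinsics and any distortion apply to the point x, -y, -z); pixel columns grow to the right and rows downward; lengths in mm; the calibration is good to about 2 mm. A picture is of the moment at which its call begins: read the wrist's pose just before it. camera_model takes no time and is no camera call; for the wrist camera it gives the pose at the moment of the call.
A pose or a line that the arm cannot do raises bot.IKError and nothing moves.
- bot.sign_off(): hands the job in; it is judged then, once.
The state is a dict: "t": time; "qpos": joint angles; "joint_velocities": joint speeds; "effort": joint torques, N m; "tcp_pos": TCP position; "orientation": TCP orientation; "contact_force": force on the tool from outside, world axes, zero at the start; "wrist_torque": the same for the moment, N m; "opening": opening from 0.0 (shut) to 1.0 (fully open); "gripper_force": force on a finger pad.
Only numpy, scipy, OpenCV 4.12 (cv2) and the standard library are available. Lean on these libraries where they do the work, as an engineer would, in place of code of your own. Each camera call takes 0.05 s, during which the arm holds its last target. There are 200 camera calls.

## Task

Clamp the soup pot's lid: swing the wire bail up and over the crown of the lid until it snaps down on the other side. Then turn the hot plate's dial clockwise to heat setting 5, the fifth click from the off position (the big square mark), and leave it resting in that click. Leave the bowl, the bottle and the spoon where they are.

Things in the scene. Friction and masses are not known exactly. Their poses are not given: they have to be found in the camera images.
- hotplate: Stainless steel hot plate, a low box 290 (x) by 520 (y) by 75 mm high, fixed. Origin on the table under its centre, z up. The dial lies at (0, -160) mm, the dark round heating plate (radius 100, 5 mm high), which carries the pot, at (0, +120) mm in its frame.
- dial_axis (a point): Point on the dial's upright turning axis, on the hot plate's top (75 mm above the table); axes parallel to the hot plate's. Around it on a flat white disc (radius 78 mm) are eight black marks 30 degrees apart: one big square (off), then clockwise seven ticks (heat 1 to 7). The dial is a black disc of radius 29 mm, 12 mm high, with a lever bar on it.
- dial_lever (a point): Point on the dial's black lever bar, 48 mm from the axis, 27 mm above the hot plate; it turns with the dial. The bar is 16 mm thick, reaches 59 mm from the axis on the pointer side (white line on top) and 26 mm on the other, and spans 11 to 43 mm above the hot plate. Can be pushed sideways here with a fingertip.
- dial (a joint): Dial angle in rad: 0 at off, growing clockwise from above; click k rests at k times 0.5236 (last: 7). In the hot plate's frame the pointer stands at 15 degrees minus this angle, counterclockwise from +x. Starts in a click from off to 3. Leaving a click takes about 0.2 to 0.3 N m; half-way to the next click the dial jumps into it by itself and stays.
- pot: Aluminium soup pot with a flat steel lid on, heavy and fixed, radius 95 mm (lid 97). Origin under its centre, 80 mm above the table, z up; lid top 132 mm above it. On the lid a stepped steel crown: 30 mm wide in y, x from -22 to +40 mm, up to 181 mm above the origin. Two brass loop handles reach to y = +-130 mm, 78 mm up.
- bail_pivot (a point): Middle of the bail's hinge line, on the pot's axis 125 mm above the pot's origin; the hinge line is the pot's y axis and ends in two ears at y = +-100 mm.
- bail_bar (a point): Middle of the bail's straight cross bar; moves with the bail. The bail is a U of 10 mm steel wire: two arms 65 mm high from the ears and a cross bar 212 mm long parallel to the pot's y axis. It can be pushed with closed fingertips 60 mm to either side of the crown; the bar rises and falls along its arc by up to 12 mm on the way.
- bail (a joint): Bail angle in rad. 0: open, leaning 35 degrees from upright to the pot's -x side; grows as it swings over to the +x side (0.61 upright) up to a stop at 1.222, 35 degrees past upright, where the lid is clamped. Starts at 0 to 0.15 and stays where left there. From about 0.2 a hidden spring resists (up to about 8 N at the bar); past 0.9 it snaps the bail to the stop and holds it.
- bowl: Open steel bowl, rim radius 75 mm, 60 mm high, loose, to the right of the hot plate (-y); origin under its centre.
- bottle: Pale bottle with a white cap, radius 34 mm, 200 mm high, loose, to the right of the hot plate (-y); origin under its centre.
- spoon: Wooden-handled spoon 260 mm long, lying loose to the left of the hot plate (+y); origin under its middle.

How it is judged (in metres and radians):
On the way, in this order (a step that is already met when the one before it is completed fails the run):
1. the bail is swung over the crown and rests clamped (value of joint bail above 1.1 rad), for 0.2 s.
2. the dial rests at heat setting 5 (value of joint bail above 1.1 rad and value of joint dial between 2.48 and 2.76 rad), for 0.3 s.
At the end, for the whole second after the job is handed in: The bail is past 1.1 rad (clamped, over the crown), the dial rests in the fifth click (2.48 to 2.76 rad), both at rest, and bowl, bottle and spoon are within 50 mm of where they stood (all of step 2 and velocity of joint dial between -0.1 and 0.1 rad/s and velocity of joint bail between -0.1 and 0.1 rad/s and not (distance of bowl from where it was at the start of the episode above 0.05 m) and not (distance of bottle from where it was at the start of the episode above 0.05 m) and not (distance of spoon from where it was at the start of the episode above 0.05 m)); the robot touches nothing.
It fails at once if the bowl is moved by more than 50 mm (distance of bowl from where it was at the start of the episode above 0.05 m).
It fails at once if the bottle is moved by more than 50 mm (distance of bottle from where it was at the start of the episode above 0.05 m).
It fails at once if the spoon is moved by more than 50 mm (distance of spoon from where it was at the start of the episode above 0.05 m).
It also fails if it takes over 53 s, if anything falls off the work surface, if the arm or the gripper's body presses on something with over 40 N, if the wrist force passes 120 N, or if a joint passes its speed limit or range.

## Working session

There is one attempt and no reset: what is moved stays moved. The work goes in short steps, each a Python script; the robot and the scene stay as the last script left them, time stands still between calls to the robot, and variables do not carry over. Pictures are saved under pics/ and viewed, at most 10 in all, crops included, and the job is handed in when it is done.

```bash
mkdir -p pics
python3 - <<'E'
from bench import bot, imaging
import cv2
for n in ("scene","top"):
    cv2.imwrite(f"pics/{n}0.png",imaging.capture(n)); m=imaging.camera_model(n); print(n,m)
s=bot.get_state();print(s["t"],s["tcp_pos"],s["orientation"])
E
```

```text
scene {'K': array([[436.64577825,   0.        , 322.68644297],
       [  0.        , 436.64577825, 240.64283141],
       [  0.        ,   0.        ,   1.        ]]), 'position': array([1472.37140998,  460.70404828,  865.56813448]), 'rotation': array([ 0.97374531, -0.00532862,  2.01697864])}
top {'K': array([[516.97174111,   0.        , 328.13569084],
       [  0.        , 516.97174111, 236.6253299 ],
       [  0.        ,   0.        ,   1.        ]]), 'position': array([ 395.40203456,  -10.63278142, 1393.4375641 ]), 'rotation': array([ 0.11430883,  0.01020622, -1.55211385])}
0.1 [227.37783463 500.18759448 201.89598219] [-3.14008659e+00 -1.93117777e-04  2.71478503e+00]
```

View pics/scene0.png

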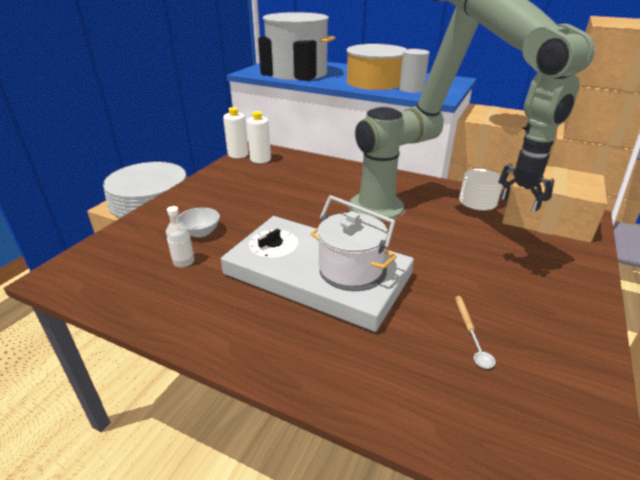

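View pics/top0.png

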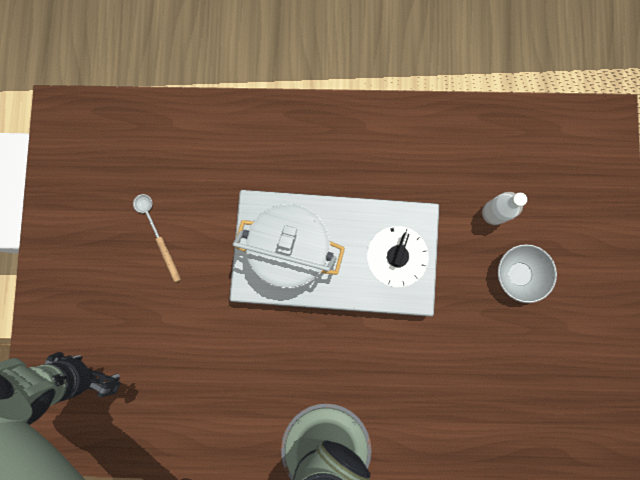

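Scene: pot on the hot plate, with the bail leaning towards the robot (top bar about (240,243)–(335,270)). Top: dial at about (398,257), square mark (392,229), pointer about (405,237), i.e. near click 1. Bowl and bottle are at the right, the spoon at the left.

```bash
cat > h.py <<'E'
import numpy as np, cv2
from scipy.spatial.transform import Rotation as R
from bench import bot, solve_ik, imaging
def cam(n):
    m=imaging.camera_model(n); return m["K"],np.array(m["position"]),R.from_euler('xyz',m["rotation"]).as_matrix()
def ray(c,p):
    K,o,M=c; d=np.linalg.inv(K)@[p[0],p[1],1]; return o,M@(d*[1,-1,-1])
def onz(c,p,z):
    o,d=ray(c,p); return o+d*(z-o[2])/d[2]
def tri(c1,p1,c2,p2):
    o1,d1=ray(c1,p1);o2,d2=ray(c2,p2)
    A=np.c_[d1,-d2];s=np.linalg.lstsq(A,o2-o1,rcond=None)[0]
    a,b=o1+s[0]*d1,o2+s[1]*d2; return (a+b)/2,np.linalg.norm(a-b)
E
python3 - <<'E'
from h import *
np.set_printoptions(precision=1,suppress=True)
t=cv2.imread("pics/top0.png");s=cv2.imread("pics/scene0.png");ct,cs=cam("top"),cam("scene")
def blobs(im,mask,box,name,mn=8):
    x0,y0,x1,y1=box;m=np.zeros(im.shape[:2],np.uint8);m[y0:y1,x0:x1]=mask[y0:y1,x0:x1]
    n,l,st,c=cv2.connectedComponentsWithStats(m)
    for i in range(1,n):
        if st[i,4]>=mn: print(name,st[i],c[i])
for im,c,n,bp,bd in((t,ct,"top",(225,180,360,310),(360,215,435,295)),(s,cs,"scene",(290,190,420,300),(245,225,302,262))):
    h=cv2.cvtColor(im,cv2.COLOR_BGR2HSV)
    blobs(im,cv2.inRange(h,(8,100,90),(30,255,255)),bp,n+" brass")
    w=cv2.inRange(im,(235,235,235),(255,255,255))
    x0,y0,x1,y1=bd;mm=np.zeros_like(w);mm[y0:y1,x0:x1]=w[y0:y1,x0:x1]
    cn=max(cv2.findContours(mm,cv2.RETR_EXTERNAL,cv2.CHAIN_APPROX_NONE)[0],key=cv2.contourArea)
    e=cv2.fitEllipse(cv2.convexHull(cn));print(n,"disc",e,onz(c,e[0],75))
    blobs(im,cv2.inRange(im,(0,0,0),(70,70,70)),bd,n+" black",3)
for p in((240,190),(439,204),(434,316),(231,302)):print(onz(ct,p,75))
a=cv2.resize(t[180:320,225:365],None,fx=4,fy=4,interpolation=cv2.INTER_CUBIC)[:,:400]
a=np.hstack([cv2.resize(t[185:315,225:355],(400,400),interpolation=cv2.INTER_CUBIC),cv2.resize(s[185:315,290:420],(400,400),interpolation=cv2.INTER_CUBIC)])
b=cv2.resize(t[220:290,365:435],(200,200),interpolation=cv2.INTER_CUBIC)
o=np.zeros((600,800,3),np.uint8);o[:400]=a;o[400:,:200]=b
cv2.imwrite("pics/crop1.png",o)
E
```

```text
top brass [ 225  180  135  130 2816] [273.2 206.5]
top brass [239 220  14  11  60] [244.  223.8]
top brass [322 242  22  32 154] [335.8 259.3]
top brass [237 248   8   4  14] [241.1 249.1]
top disc ((397.45611572265625, 256.015869140625), (61.013031005859375, 62.282958984375), 121.07955169677734) [ 499.8 -172.2   75. ]
top black [391 229   3   2   5] [391.8 229.6]
top black [387 234  22  33 382] [397.8 254.8]
scene brass [ 290  190   70   49 1411] [313.  204.5]
scene brass [396 190  13   5  31] [400.  191.1]
scene brass [326 200  23  16 211] [336.  208.1]
scene brass [ 386  204   34   96 1551] [408.6 244. ]
scene brass [383 221   7   7  25] [386.5 223.6]
scene brass [370 251  26  18 136] [384.4 260.8]
scene disc ((273.1969909667969, 243.0144500732422), (27.6715145111084, 49.44447708129883), 85.49739074707031) [ 502.9 -173.5   75. ]
scene black [259 230  23  17 245] [271.  239.4]
[664.4 236.9  75. ]
[ 636.2 -278.8   75. ]
[ 350.1 -264.6   75. ]
[375.4 248.8  75. ]
```

View pics/crop1.png

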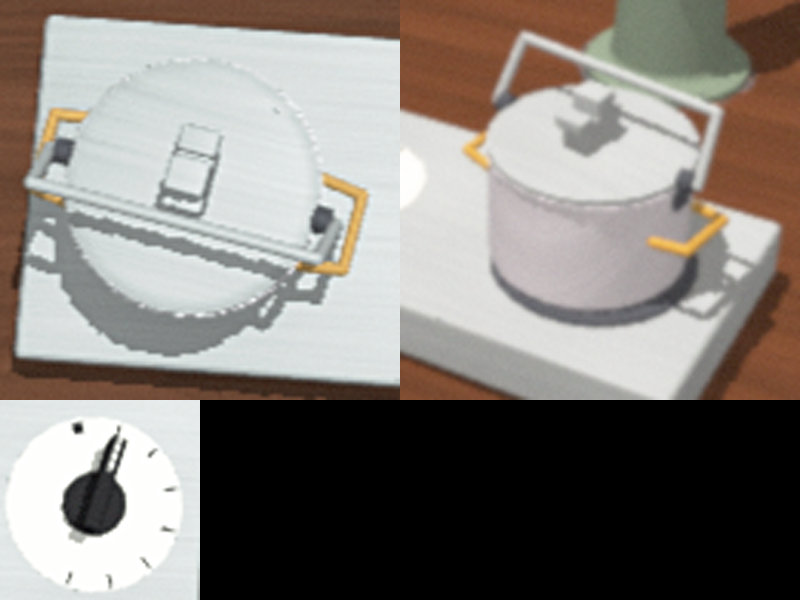

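Crop: bar ends are at top (234.7,244.5)/(330.6,267.9) and scene (394,221.4)/(330.6,197.0). The ears are at top (245.1,234.4)/(329.6,256.2). The dial pointer is on the first tick, so it starts at click 1.

Run:
```python
from h import *
np.set_printoptions(precision=1,suppress=True)
ct,cs=cam("top"),cam("scene")
bl,e1=tri(ct,(234.7,244.5),cs,(394,221.4));br,e2=tri(ct,(330.6,267.9),cs,(330.6,197))
el,e3=tri(ct,(245.1,234.4),cs,(382,246.1));er,e4=tri(ct,(329.6,256.2),cs,(323.5,216.5))
print("bar",bl,br,np.linalg.norm(bl-br),e1,e2,"ears",el,er,np.linalg.norm(el-er),e3,e4)
for v in(bl-br,el-er):print("yaw",np.degrees(np.arctan2(-v[0],v[1])))
v=bl-br;yaw=np.arctan2(-v[0],v[1]);x=np.array([np.cos(yaw),np.sin(yaw)])
m=(bl+br)/2;p=(el+er)/2;print("pivot",p,"bar mid",m,"bar along x from pivot",(m-p)[:2]@x)
# crown top in top view (rear step, crop quad), lid ellipse
t=cv2.imread("pics/top0.png")
for q in((195,127),(188,200)): print(onz(ct,(225+q[0]/3.077,185+q[1]/3.077),255))
print("lid ctr",onz(ct,(225+193/3.077,185+187/3.077),212))
s=bot.get_state()
c,sn=np.cos(yaw),np.sin(yaw);P=p[:2]
for l in((-75,60),(40,60),(-75,-60),(40,-60)):
    w=P+[c*l[0]-sn*l[1],sn*l[0]+c*l[1]]
    for dy in(0,np.pi/2,np.pi,-np.pi/2):
        for z in(330,240):
            j=solve_ik([*w,z],[np.pi,0,yaw+dy]);print(l,dy,z,None if j is None else np.array(j))
```

```text
bar [504.1 209.5 260.4] [455.2  -0.4 259.5] 215.49676803546464 0.6098866223988074 6.342300654693834 ears [535.3 195.6 196.5] [486.7  -2.1 210.1] 204.03338358714186 5.349708980905044 4.036770401720714
yaw -13.114502393852142
yaw -13.810999019200764
pivot [511.   96.8 203.3] bar mid [479.6 104.5 260. ] bar along x from pivot -32.34553619735179
[547.5  92.3 255. ]
[494.5  95.8 255. ]
lid ctr [508.   96.4 212. ]
(-75, 60) 0 330 [ 0.2  0.1 -0.1  1.3  0.  -2.7]
(-75, 60) 0 240 [ 0.2  0.2 -0.3  1.1  0.  -2.7]
(-75, 60) 1.5707963267948966 330 [ 0.2  0.1 -0.1  1.3  0.   2. ]
(-75, 60) 1.5707963267948966 240 [ 0.2  0.2 -0.3  1.1  0.   2. ]
(-75, 60) 3.141592653589793 330 [ 0.2  0.1 -0.1  1.3  0.   0.4]
(-75, 60) 3.141592653589793 240 [ 0.2  0.2 -0.3  1.1  0.   0.4]
(-75, 60) -1.5707963267948966 330 [ 0.2  0.1 -0.1  1.3  0.  -1.1]
(-75, 60) -1.5707963267948966 240 [ 0.2  0.2 -0.3  1.1  0.  -1.1]
(40, 60) 0 330 [ 0.1  0.3  0.2  1.4  0.  -2.8]
(40, 60) 0 240 [ 0.1  0.4 -0.   1.2  0.  -2.8]
(40, 60) 1.5707963267948966 330 [0.1 0.3 0.2 1.4 0.  1.9]
(40, 60) 1.5707963267948966 240 [ 0.1  0.4 -0.   1
[... 543 characters left out ...]
 1.3  0.   0.2]
(-75, -60) 3.141592653589793 240 [-0.   0.1 -0.4  1.1  0.   0.2]
(-75, -60) -1.5707963267948966 330 [-0.   0.  -0.2  1.3  0.  -1.4]
(-75, -60) -1.5707963267948966 240 [-0.   0.1 -0.4  1.1  0.  -1.4]
(40, -60) 0 330 [-0.1  0.3  0.   1.3  0.  -3. ]
(40, -60) 0 240 [-0.1  0.3 -0.2  1.1  0.  -3. ]
(40, -60) 1.5707963267948966 330 [-0.1  0.3  0.   1.3  0.   1.7]
(40, -60) 1.5707963267948966 240 [-0.1  0.3 -0.2  1.1  0.   1.7]
(40, -60) 3.141592653589793 330 [-0.1  0.3  0.   1.3  0.   0.1]
(40, -60) 3.141592653589793 240 [-0.1  0.3 -0.2  1.1  0.   0.1]
(40, -60) -1.5707963267948966 330 [-0.1  0.3  0.   1.3  0.  -1.4]
(40, -60) -1.5707963267948966 240 [-0.1  0.3 -0.2  1.1  0.  -1.4]
```

```bash
cat >> h.py <<'E'
PY=np.radians(-13.4);PP=np.array([511.,99.])
def pot(x,y,z):
    c,s=np.cos(PY),np.sin(PY);return [PP[0]+c*x-s*y,PP[1]+s*x+c*y,z]
E
python3 - <<'E'
from h import *
np.set_printoptions(precision=1,suppress=True)
def st(k):
    s=bot.get_state();print(k,round(s["t"],2),np.array(s["tcp_pos"]),np.array(s["contact_force"]))
bot.movel([227.4,500.2,330]);bot.grip(0.0,40)
o=[np.pi,0,PY+np.pi]
bot.move_ptp(pot(-75,60,330),o);st("above")
print(bot.movel(pot(-75,60,242),threshold=20));st("down")
for x,z in((-45,243),(-16,254),(0,252),(15,246)):
    print(bot.movel(pot(x,60,z),max_speed=60,threshold=40));st(x)
bot.dwell(.3);cv2.imwrite("pics/scene1.png",imaging.capture("scene")[150:310,250:450].repeat(3,0).repeat(3,1))
E
```

```text
above 3.33 [451.8 175.4 330. ] [-0.9  0.4  0.8]
False
down 4.07 [452.3 175.2 242.7] [ 0.   0.9 -0.3]
False
-45 4.72 [481.1 167.6 242.8] [-0.1  0.3  0.3]
False
-16 5.38 [509.2 161.  253.8] [0.3 0.9 0.4]
False
0 5.8 [525.1 157.2 251.7] [-0.5  0.7 -0.4]
False
15 6.22 [539.6 153.7 245.6] [-0.3  0.1 -0. ]
```

View pics/scene1.png

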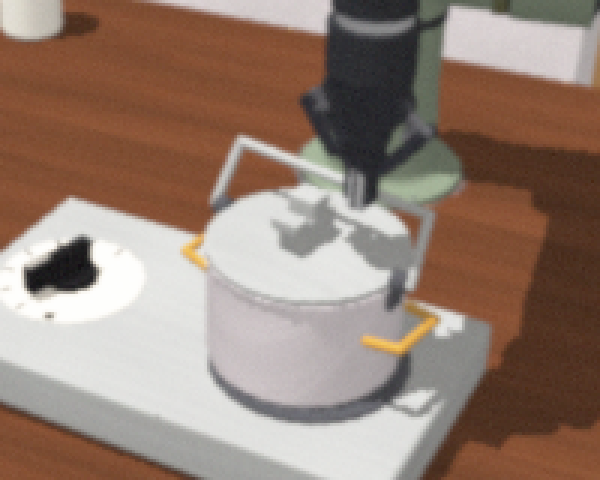

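The bar is still at (240,140)–(430,210) in the crop, so it hasn't moved. The fingertips are at about (360,205), and no force was felt. I'll check the tip's projection and take a top view.

Run:
```python
from h import *
def proj(c,X):
    K,o,M=c;v=M.T@(np.array(X)-o);v=v*[1,-1,-1];return (K@v/v[2])[:2]
s=bot.get_state();print(s["opening"],s["tcp_pos"],s["t"])
t=s["tcp_pos"]
ct,cs=cam("top"),cam("scene")
print("tip scene crop",(proj(cs,t)-[250,150])*3,"top",(proj(ct,t)-[225,180])*4)
cv2.imwrite("pics/top1.png",cv2.resize(imaging.capture("top")[180:320,225:365],None,fx=4,fy=4,interpolation=cv2.INTER_CUBIC))
```

```text
0.0025254134977082347 [539.42926493 153.95313746 246.16578217] 6.5667
tip scene crop [357.17638012 232.44536253] top [144.44849026 199.5802147 ]
```

View pics/top1.png

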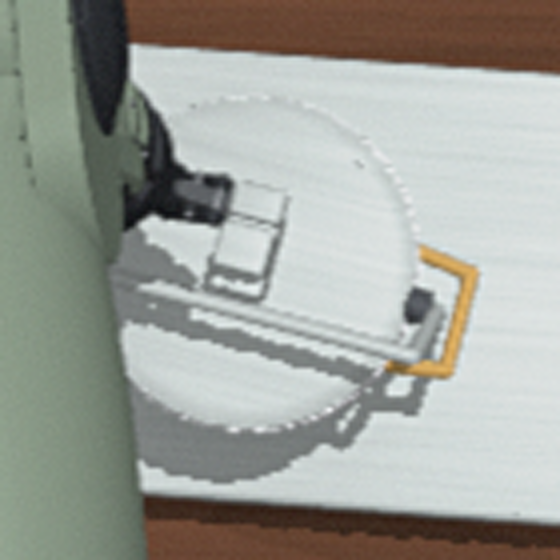

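The top view shows the bail still on the -x side and the gripper's dark end at about (230,195) in the crop. The predicted tip was (144,200), so I'll reconcile the two.

Run:
```python
from h import *
np.set_printoptions(precision=3,suppress=True)
s=bot.get_state();print(s["orientation"],s["qpos"])
ct,cs=cam("top"),cam("scene")
print(tri(ct,(282.5,230),cs,(370,218)))
print("scene tip on tcp's vertical plane x", [onz(cs,(370,218),z) for z in (220,246,270)])
print(imaging.camera_model("wrist"))
cv2.imwrite("pics/w1.png",imaging.capture("wrist"))
```

```text
[3.142 0.    2.908] [ 0.146  0.322 -0.086  1.163  0.     0.38 ]
(array([529.959, 126.576, 263.261]), np.float64(47.2950406025003))
scene tip on tcp's vertical plane x [array([451.523, 125.676, 220.   ]), array([492.637, 139.169, 246.   ]), array([530.589, 151.624, 270.   ])]
{'K': array([[416.599,   0.   , 311.49 ],
       [  0.   , 416.599, 246.527],
       [  0.   ,   0.   ,   1.   ]]), 'position': array([459.663, 173.53 , 417.486]), 'rotation': array([-0.326,  0.   ,  1.337])}
```

View pics/w1.png

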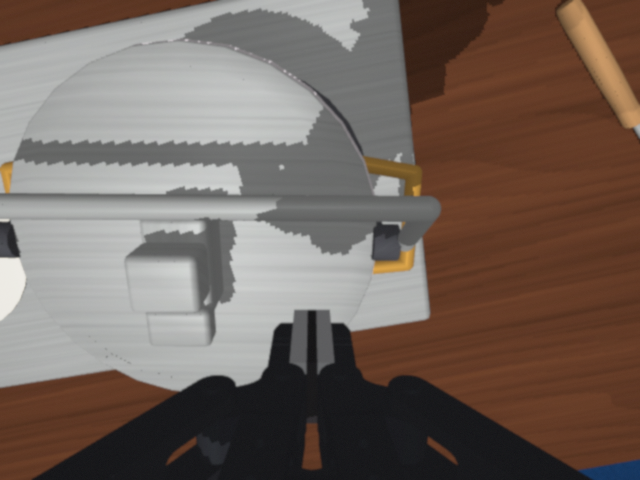

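The wrist view shows the bar at row 208, beyond the fingers (tip at (312,310)). So the fingers passed over the bar. Both views put the real tip about 20–30 mm higher than reported. A guarded touch on the flat lid will measure the offset.

Run:
```python
from h import *
np.set_printoptions(precision=2,suppress=True)
r=bot.movel(pot(15,60,172),max_speed=25,threshold=5)
s=bot.get_state();print(r,s["t"],s["tcp_pos"],s["contact_force"])
bot.movel(pot(15,60,s["tcp_pos"][2]+10),max_speed=60);s=bot.get_state();print(s["tcp_pos"],s["contact_force"])
```

```text
True 8.8833 [539.51 153.86 182.63] [-0.67  0.    4.66]
[539.9  153.95 193.11] [-0.42  0.3  -0.25]
```

The tip touched the lid (212 mm) at a reported z of 183, so the real fingertip sits about 29 mm above the reported TCP. That agrees with the images, and I'll redo the push with the correction.

```bash
echo "DZ=-29" >> h.py
python3 - <<'E'
from h import *
np.set_printoptions(precision=1,suppress=True)
def st(k):
    s=bot.get_state();print(k,round(s["t"],2),np.array(s["tcp_pos"]),np.array(s["contact_force"]))
bot.movel(pot(15,60,310+DZ));bot.movel(pot(-75,60,310+DZ))
print(bot.movel(pot(-75,60,240+DZ),threshold=15));st("down")
for x,z in((-45,241),(-30,249),(-16,253),(0,251),(15,245)):
    print(bot.movel(pot(x,60,z+DZ),max_speed=60,threshold=40));st(x)
bot.dwell(.3);st("end");cv2.imwrite("pics/scene2.png",imaging.capture("scene")[150:310,250:450].repeat(3,0).repeat(3,1))
E
```

```text
False
down 11.32 [452.6 174.6 211.3] [ 0.4  0.  -0.1]
False
-45 11.97 [481.2 167.6 211.8] [-0.4 -0.8  0.7]
False
-30 12.41 [495.1 164.3 219.8] [-4.5  0.9 -1.2]
False
-16 12.8 [509.7 161.  224. ] [-2.3  0.9 -1.6]
False
0 13.22 [525.8 157.4 222.3] [-0.  -0.4 -0.1]
False
15 13.63 [539.7 153.7 215.6] [ 0.3 -0.3  0.4]
end 13.93 [539.4 153.9 216.1] [-0.  -0.5 -0.1]
```

View pics/scene2.png

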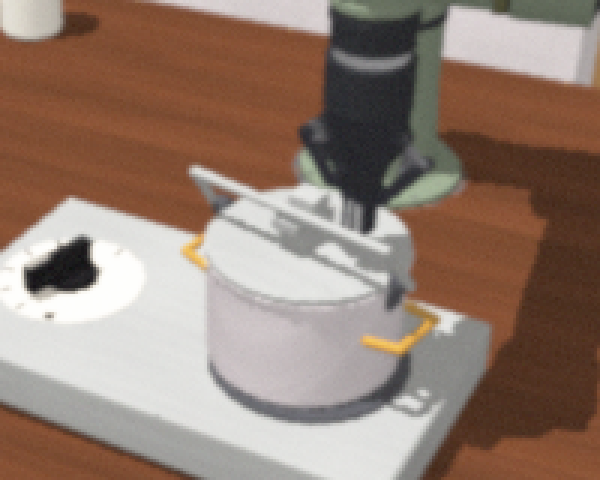

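The bail now lies over on the +x side, with its bar (190,170)–(395,245) in front of the fingers: clamped. Dial next.

```bash
cat >> h.py <<'E'
D=np.array([500.5,-173.]);HY=-3.1
def fing(th,d,z,r=46):   # th deg of dial, finger d mm behind bar centre line
    a=np.radians(15+HY-th);u=np.array([np.cos(a),np.sin(a)]);n=np.array([-u[1],u[0]])
    y=a-np.pi/2; y=(y+2*np.pi)
    return [*(D+r*u+d*n),z+DZ],[np.pi,0,(y+np.pi)%(2*np.pi)-np.pi]
E
python3 - <<'E'
from h import *
np.set_printoptions(precision=1,suppress=True)
def st(k):
    s=bot.get_state();print(k,round(s["t"],2),np.array(s["tcp_pos"]),np.array(s["contact_force"]))
bot.movel(pot(10,60,340+DZ))
p,o=fing(30,42,230);bot.move_ptp(p,o);st("above")
p,o=fing(30,42,97);print(bot.movel(p,threshold=12));st("down")
for th in range(20,142,10):
    p,o=fing(th+1,19,97)
    if bot.movel(p,o,max_speed=50,threshold=35):print("stop",th)
    if th%30==20 or th>120:st(th)
p,o=fing(th+1,45,97);bot.movel(p)
p,o=fing(th+1,45,230);bot.movel(p);st("up")
im=imaging.capture("top");cv2.imwrite("pics/top2.png",im[180:320,360:500].repeat(4,0).repeat(4,1))
E
```

```text
above 16.52 [ 557.3 -147.   200.9] [ 0.3 -0.1 -0.3]
False
down 17.56 [ 558.1 -147.6   68.9] [ 0.2  0.3 -0.4]
20 18.03 [ 549.5 -161.7   68.8] [-0.4  0.2  0.9]
50 19.01 [ 547.9 -187.3   68. ] [ 0.2 -0.5 -0.9]
80 19.98 [ 534.6 -209.3   68.1] [ 0.1 -0.3  1.4]
110 20.96 [ 511.8 -221.5   68. ] [-0.9 -0.5  1.2]
130 21.61 [ 494.9 -222.5   68.1] [ 1.5 -0.4  1.3]
140 21.93 [ 485.9 -220.5   67.9] [-0.1  0.2  0.9]
up 23.29 [ 505.7 -236.6  200.1] [-0.2  0.2 -0.5]
```

View pics/top2.png

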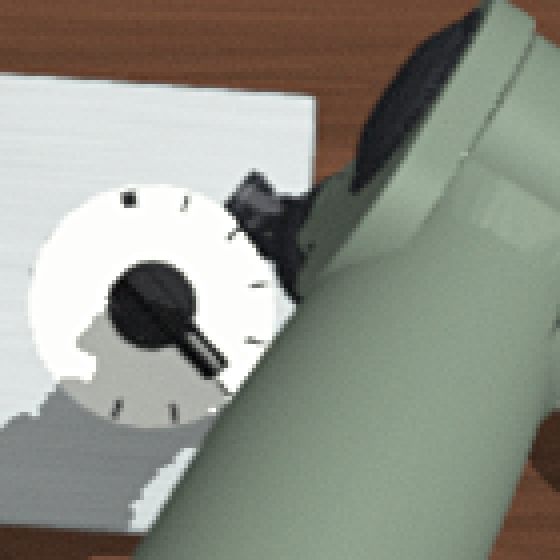

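The pointer lies on the tick at (222,385). That is the fifth after the square at (128,198), so the dial is at heat 5, and the arm is clear of it.

Run:
```python
from h import *
bot.dwell(.5);print(bot.sign_off(),bot.get_state()["t"])
```

```text
the job is handed in; nothing more can be done
the job is handed in; nothing more can be done
```

The pot's lid is clamped and the dial rests at heat setting 5, both confirmed in the camera pictures; the arm kept well away from the bowl, bottle and spoon, and the job is handed in, though the sign-off gave no verdict.

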